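# Eject the reference-glass carrier and stop it with the other finger

## Task

Bring the glass carrier out of the colour reader without letting it run away: with one finger waiting in the chute in front of it, press the eject key down with the other finger, so that the carrier pops off its catch and is stopped by the waiting finger after one to three centimetres. Finish while still holding it there, flat in the chute, with its spring pressing it against the finger. Nothing needs gripping: do not lift the carrier, and leave the dish, tweezers and bottle beside the reader where they are.

Things in the scene. Friction and masses are not known exactly. Their poses are not given: they have to be found in the camera images.
- reader: white wedge-shaped bench instrument, fixed. Origin on the bench under the middle of the mouth in its front; x points to its back, y to its left seen from the robot (the key's side), z up. The housing fills x 0 to 70 mm, y -43 to 87 mm; its top slopes from 68 mm high in front (where it overhangs to x -10) to 82 at the back. In front of it, x -48 to 0, lie the chute (y -26 to 26) and, to the left, the eject key.
- chute: aluminium chute running out of the mouth towards the robot, falling at 0.21 rad; slippery, open at the lower end, 46 mm clear between rails 7 mm high. Origin on its floor at the mouth, 30 mm above the reader's origin; x points up the slope into the reader, z is normal to the floor. Its free end is at x = -49 mm, 20 mm above the bench.
- carrier: black block 46 long, 44 wide, 28 mm high, 0.1 to 0.16 kg, amber glass disc on top, lying in the chute mostly inside the housing. Origin at the centre of its underside, axes as the chute's. A spring ejector behind it pushes it down the chute: 3.8 N at the start, 2.5 N when 30 mm out, following for 40 mm.
- carrier_front (a point): middle of the carrier's outer end face (plate 44 wide, 28 mm high; this point is 14 mm above the chute's floor). The plate is square to the chute, so its top edge overhangs by 3 mm. Starts at x = -10 mm in the chute's frame, falling as it comes out. A catch 4 mm high in front of the plate keeps it in; once that drops, the carrier darts out at about 0.2 m/s and, unless stopped, slides off the end.
- key_top (a point): middle of the top of the eject key: ribbed, black, level, 38 mm (reader x) by 28 mm (y), at x -31, y 62, 40 mm above the bench, in a well whose rim is 10 mm lower. It lies beside the space just in front of the carrier: one finger can stand in the chute while the other, 62 mm aside (45 to 75 will do), is on the key. Fully down its top, at 33 mm, is still 5 mm or more above the chute's floor there.
- eject_key (a joint): travel of the eject key, m: 0 up, 0.007 fully down on its stop. The catch lets go at about 0.004; a spring returns the key; it takes about 3 N to start and 5.5 N at the stop.
- glass_dish: flat clear glass dish, 64 mm across, 15 mm high, on the bench to the right of the reader; origin at the centre of its underside. Bystander.
- tweezers: steel tweezers, 126 mm long, 17 mm wide, 9 mm high, lying to the right of the chute; origin at the centre of the underside, long along its own y. Bystander.
- oil_bottle: small sample bottle with a screw cap, 36 mm across, 76 mm high, standing to the left of the key; origin at the centre of its underside. Bystander.
Not all that is in view belongs to the job. What is shaped like the carrier but blue or turquoise is not meant.

How it is judged:
By the outcome, as a careful person would: the job done as asked, in the order asked, and still so for the second after the job is handed in, while the arm keeps its last pose, push and grip.
It also fails if it takes over 29 s, if anything falls off the work surface, if the arm or the gripper's body presses on something with over 40 N, if the wrist force passes 120 N, or if a joint passes its speed limit or range.

## Robot

A 6-joint arm with a two-finger parallel gripper is mounted at the origin on a cart in front of the work surface, level with it; the furniture and walls round the work are solid. World frame = base frame: x ahead of the robot, y to its left, z up, the work surface at z = 0. Lengths are in mm, angles in degrees, forces in N, time in s.
With the tool pointing down it reaches from about 300 to 850 mm from the base axis. Payload 4.2 kg.
Tool frame: the origin (TCP) lies on the centre line of the jaws, within the pads' length; the fingertips stand 14 mm ahead of it and the grasp point (between the pads) lies 5 mm behind it; z points along the fingers, y is the line along which they close (so a half turn about z gives the same grasp; the last joint's range is limited). The gripper opens to 91 mm and grips with 3 to 60 N. Pads are 32 mm wide; open, the fingers measure 118 mm over their backs; the gripper's body (76 mm by 178 mm) begins 60 mm behind the grasp point.
Start: joints at [-70.417, 18.312, 89.639, -0, 72.044, -1.146], TCP at [203.53, -537.789, 227.976] pointing down, gripper open.
Joint ranges: [-177.97, 177.97], [-48.28, 115.42], [12.27, 149.76], [-77.06, 257.06], [2.81, 150.46], [-146.56, 146.56]. Speed limits (degrees/s): [147.25, 147.25, 180, 180, 180, 180].

## Interface

Orientations are given as [roll, pitch, yaw] about the fixed x, y, z axes, in that order (R = Rz(yaw) Ry(pitch) Rx(roll)).
In Python, from workcell import env gives the robot as it stands.
- The arm moves only by the tool arm_command, never from a script. Its argument "motion" is a list of rows, each an object with "offset": the shift along the tool's x, y, z in m, a list of three; "spin": the turn about the tool's z in rad. In form: [{"offset": [tx, ty, tz], "spin": spin}, ...]. A call has 1 to 5 rows; each row shifts and turns the commanded pose from where the row before left it, along the tool's axes as they then stand; what a row does not reach is not made up. A row lasts 1/8 s, in which the tool goes at most 62.5 mm and 10.7 degrees, less where a joint would pass 70% of its speed; a pose out of reach is approached as far as the arm can. A call with a gripper value outside its range is refused whole. "jaw" is the finger opening in m, from 0 to 0.0912, set as the call begins (left out, the last holds). The fingers move at their own pace and stop on an object; "newtons" is the grip in N (left out, the last holds). Time passes only in rows, so rows that do not move let the fingers close. It gives the time, the measured TCP pose, the force, the opening and the grip force at its end, in the units of the state.
- env.state(): the state, without advancing time (a new reading comes with each control period).
- env.grab_frame(name): name is "scene" or "top" or "wrist"; returns (picture, depth): 400x640x3 uint8, blue, green, red; 400x640 float32, mm along the optical axis (not along the pixel's ray), 0 where there is no reading.
- env.camera_model(name): a dict with "fx", "fy", "cx", "cy" (pixels), "eye" and "rotation" of the camera in the world; the wrist camera has in their place "hand_eye" (4x4, takes a point from camera to tool coordinates, whose origin is the TCP and whose axes are the flange's). Camera axes: x right, y down, z forward; pixel columns grow to the right and rows downward; lengths in mm; the calibration is good to about 2 mm. A picture is of the moment at which its call begins: read the wrist's pose just before it. camera_model takes no time and is no camera call.
- env.job_done(): hands the job in; it is judged then, once.
Trained networks look in the newest picture that a camera, given by its name, has taken for a name from the list of things; names that differ only in an ending like _2 or _b are one class to them, and where a whole thing is asked for, a point or a joint stands for the part that bears it (a point fixed in the world has none). Each returns a list of dicts, best first, with "score" (0 to 1); they miss things now and then, are a little off and sometimes report something else, mostly with a low value. They report only what shows in the picture. A call takes as long as a camera call. They do not tell look-alikes from the thing itself.
- env.boxes_of(camera, target): "bbox" ([left, top, right, bottom] in pixels, round what is visible of it).
- env.pinpoint(camera, target): "location" ([column, row] in pixels: a listed point, or the origin of a listed thing).
The state is a dict: "time_s": time; "qpos": joint angles; "qvel": joint speeds; "effort": joint torques, N m; "ee_pos": TCP position; "ee_rot": TCP orientation; "force": force on the tool from outside, world axes, zero at the start; "torque": the same for the moment, N m; "gripper_width": finger opening in mm; "gripper_force": force on a finger pad.
Only numpy, scipy, OpenCV 4.12 (cv2) and the standard library are available. Lean on these libraries where they do the work, as an engineer would, in place of code of your own. Each camera call takes 0.05 s, during which the arm holds its last target. There are 200 camera calls.

## Working session

There is one attempt and no reset: what is moved stays moved. The work goes in short steps, Python scripts to look and compute and a tool call to move; the robot and the scene stay as the last step left them, time stands still between calls to the robot, and variables do not carry over. Pictures are saved under pics/ and viewed, at most 10 in all, crops included, and the job is handed in when it is done.

Besides the shell and the picture viewer there is one more tool, called after "Request:" as name(argument=value, ...) on one line, values as JSON. arm_command: Moves the arm, as the interface text tells. Its arguments: {"type":"object","properties":{"motion":{"type":"array"},"jaw":{"type":"number"},"newtons":{"type":"number"}},"required":["motion"]}

```bash
mkdir -p pics; ls; cat > h.py <<'E'
import numpy as np, cv2
from workcell import env
def world(name,px,depth,cm=None):
    m=cm or env.camera_model(name); u,v=px
    d=depth
    p=np.array([(u-m['cx'])/m['fx']*d,(v-m['cy'])/m['fy']*d,d])
    return np.array(m['rotation'])@p+np.array(m['eye'])
def dep(D,px,r=2):
    u,v=int(round(px[0])),int(round(px[1])); w=D[max(0,v-r):v+r+1,max(0,u-r):u+r+1]; w=w[w>0]
    return float(np.median(w)) if len(w) else 0
E
python3 - <<'E'
from h import *
s=env.state();print(s['time_s'],s['ee_pos'],s['ee_rot'],s['gripper_width'])
ims=[]
for c in['scene','top']:
    im,D=env.grab_frame(c);cv2.imwrite(f'pics/{c}0.png',im)
    m=env.camera_model(c);print(c,m['eye'],m['fx'])
    for t in['carrier_front','key_top','reader','chute','carrier','oil_bottle','glass_dish','tweezers']:
        for r in env.pinpoint(c,t)[:2]:
            d=dep(D,r['location']);print(t,round(r['score'],2),np.round(r['location'],1),d,np.round(world(c,r['location'],d),1))
E
```

```text
pics
0.0 [ 203.36403703 -537.3160762   227.13492399] [-1.79900115e+02 -1.40775742e-03  2.07299102e+01] 90.89837345841133
scene [-151.16166804 -539.21528376  441.25349126] 390.90552374935095
carrier_front 0.83 [339.  210.9] 823.0040283203125 [-53427.9 -53815.9 -52835.5]
carrier_front 0.79 [397.8 260.4] 698.6634521484375 [-57639.1 -58027.1 -57046.6]
key_top 0.58 [307.5 214. ] 825.8314208984375 [-45797.8 -46185.9 -45205.4]
key_top 0.23 [339.2 211.7] 824.5787963867188 [-53578.  -53966.  -52985.6]
reader 0.71 [341.1 227.9] 809.06787109375 [-53007.8 -53395.9 -52415.4]
reader 0.58 [267.5 226.8] 838.6552124023438 [-36416.1 -36804.1 -35823.6]
chute 0.64 [345.8 215.5] 824.6241455078125 [-55208.1 -55596.2 -54615.7]
carrier 0.7 [344.7 209.7] 815.2330322265625 [-54321.6 -54709.6 -53729.1]
carrier 0.68 [282.2 201.8] 920.5347290039062 [-44064.9 -44453.  -43472.5]
oil_bottle 0.65 [270.2 224.6] 837.05419921875 [-37028.9 -37417.  -36436.5]
oil_bottle 0.21 [307.5 214.2] 825.8314208984375 [-45797.5 -46185.5 -45205.1]
glass_dish 0.61 [404.6 225.7] 824.8602294921875 [-69764.5 -70152.5 -69172. ]
glass_dish
[... 341 characters left out ...]
.2 -57936.7 -56861.1]
key_top 0.53 [299.9 215.7] 882.4241333007812 [-73274.2 -73840.7 -72765.1]
key_top 0.34 [378.3 174.3] 921.163330078125 [-107711.4 -108277.8 -107202.2]
reader 0.85 [325.3 201.9] 861.7305908203125 [-81001.8 -81568.2 -80492.6]
carrier 0.88 [247.  192.3] 899.1920776367188 [-53964.3 -54530.8 -53455.2]
carrier 0.7 [400.5 236.1] 898.984130859375 [-113957.9 -114524.3 -113448.8]
oil_bottle 0.66 [259.6 234.6] 840.6527709960938 [-55142.2 -55708.6 -54633.1]
oil_bottle 0.62 [326.2 197.7] 858.74609375 [-81042.7 -81609.2 -80533.6]
glass_dish 0.61 [378.7 175.8] 920.3272094726562 [-107777.7 -108344.2 -107268.6]
tweezers 0.41 [356.4 198.7] 928.8877563476562 [ -99870.  -100436.5  -99360.9]
```

```bash
python3 - <<'E'
from h import *
for c in['scene','top']:print(env.camera_model(c))
a=cv2.imread('pics/scene0.png');b=cv2.imread('pics/top0.png')
x=cv2.resize(a[150:300,230:430],(800,600),interpolation=cv2.INTER_CUBIC);y=cv2.resize(b[130:280,230:430],(800,600),interpolation=cv2.INTER_CUBIC)
cv2.imwrite('pics/a.png',x);cv2.imwrite('pics/b.png',y)
E
```

```text
{'fx': 390.90552374935095, 'fy': 390.90552374935095, 'cx': 323.12367380949144, 'cy': 202.12096298448262, 'eye': array([-151.16166804, -539.21528376,  441.25349126]), 'rotation': array([-117.32895839,    0.79304867,  -59.98705148])}
{'fx': 401.46477311582, 'fy': 401.46477311582, 'cx': 313.8483991931473, 'cy': 198.2226732135184, 'eye': array([ 411.66799322, -154.8077038 ,  920.78418794]), 'rotation': array([-174.1814053 ,   -1.38020521,  -89.49556932])}
```

View pics/a.png

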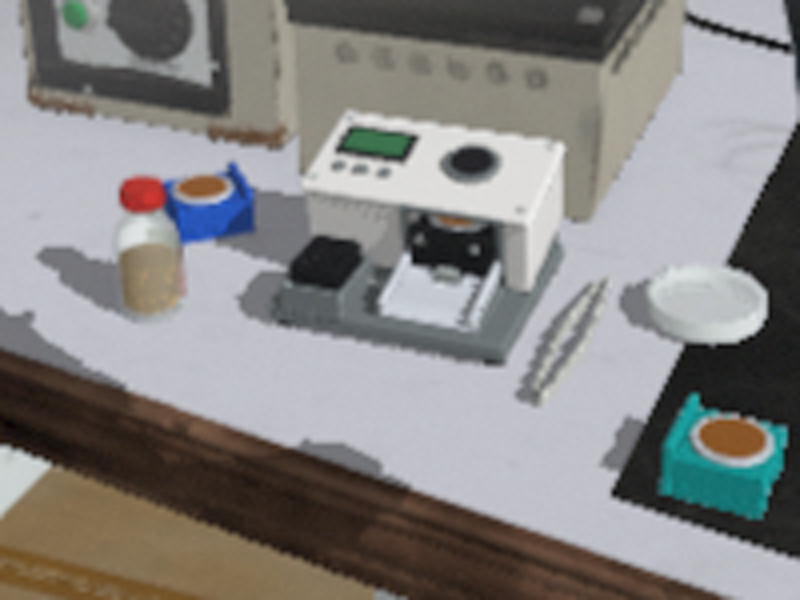

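View pics/b.png

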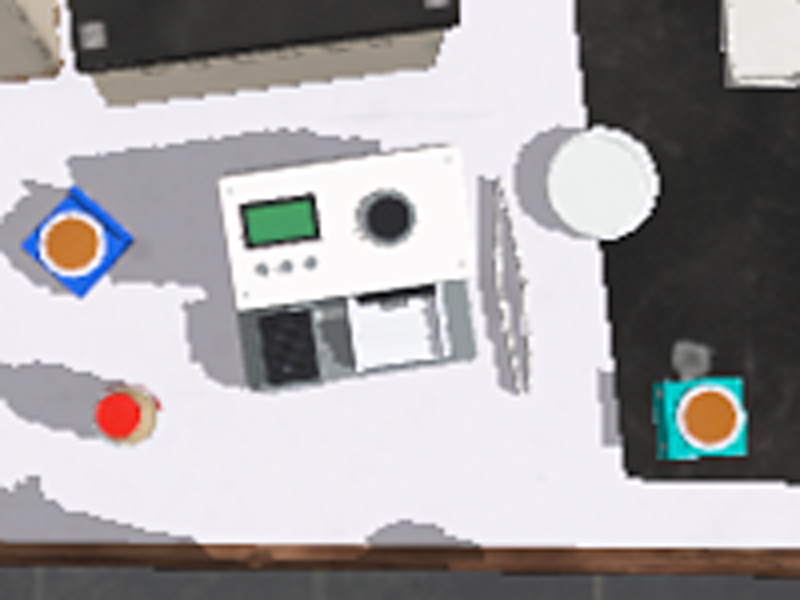

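Scene: reader in the middle, key at top-view pixel ≈(302,216), chute ≈(329,212), bottle left of key, tweezers right of chute; blue/turquoise decoys apart.

```bash
cat >> h.py <<'E'
from scipy.spatial.transform import Rotation as R
def Rm(e): return R.from_euler('xyz',e,degrees=True).as_matrix()
def world(name,px,d,cm=None):
    m=cm or env.camera_model(name); u,v=px
    p=np.array([(u-m['cx'])/m['fx']*d,(v-m['cy'])/m['fy']*d,d])
    return Rm(m['rotation'])@p+np.array(m['eye'])
def wristpt(px,d,s):
    m=env.camera_model('wrist'); u,v=px
    p=np.array([(u-m['cx'])/m['fx']*d,(v-m['cy'])/m['fy']*d,d,1])
    q=(np.array(m['hand_eye'])@p)[:3]
    return Rm(s['ee_rot'])@q+np.array(s['ee_pos'])
E
python3 - <<'E'
from h import *
im,D=env.grab_frame('top')
for n,p in dict(FL=(242,304),FR=(469,272),BL=(224,182),BR=(458,151),key=(288,345),chute=(395,335),bench=(400,450),bottle=(120,415)).items():
    q=(230+p[0]/4-.4,130+p[1]/4-.4);d=dep(D,q,1);print(n,np.round(q),np.round(world('top',q,d),1))
im,D=env.grab_frame('scene')
for n,p in dict(key=(328,262),chute=(440,295),bench=(400,420)).items():
    q=(230+p[0]/4-.4,150+p[1]/4-.4);d=dep(D,q,1);print(n,np.round(q),np.round(world('scene',q,d),1))
print(env.camera_model('wrist'))
E
```

```text
FL [290. 206.] [ 482.7 -124.    64.5]
FR [347. 198.] [ 501.3 -245.7   63.8]
BL [286. 175.] [ 546.1 -114.1   79.5]
BR [344. 167.] [ 578.6 -245.9    0.7]
key [302. 216.] [ 462.5 -148.7   39.1]
chute [328. 213.] [ 469.7 -208.5   22.5]
bench [330. 242.] [ 405.4 -213.1   -1.3]
bottle [260. 233.] [422.9 -61.5  74.5]
key [312. 215.] [ 454.4 -155.1   40.7]
chute [340. 223.] [ 476.4 -210.    24.7]
bench [330. 255.] [ 3.979e+02 -2.296e+02  2.000e-01]
{'fx': 280.119757914862, 'fy': 280.119757914862, 'cx': 316.24030818116887, 'cy': 196.5045592839177, 'hand_eye': array([[ 3.16804222e-04, -9.59992164e-01, -2.80026687e-01,
         7.92825952e+01],
       [ 9.99999941e-01,  2.67607165e-04,  2.13920405e-04,
         3.84987092e-01],
       [-1.30424765e-04, -2.80026738e-01,  9.59992192e-01,
        -1.55645906e+02],
       [ 0.00000000e+00,  0.00000000e+00,  0.00000000e+00,
         1.00000000e+00]])}
```

Request:
arm_command(motion=[{"offset":[0,0,0],"spin":0.105},{"offset":[0,0,0],"spin":0.105},{"offset":[0.03,-0.033,0],"spin":0},{"offset":[0.038,-0.042,0],"spin":0},{"offset":[0.038,-0.042,0],"spin":0}], jaw=0.05)

```text
time_s: 1.62
ee_pos: [291.3, -404.9, 228.0]
ee_rot: [180.0, -0.0, 8.6]
force: [0.9, -0.0, 0.2]
gripper_width: 50.1
gripper_force: 0.0
```

Request:
arm_command(motion=[{"offset":[0.038,-0.042,0],"spin":0},{"offset":[0.038,-0.042,0],"spin":0},{"offset":[0.038,-0.042,0],"spin":0},{"offset":[0.038,-0.04,0.01],"spin":0},{"offset":[0.03,-0.03,0.01],"spin":0}])

```text
time_s: 2.25
ee_pos: [442.0, -183.0, 208.1]
ee_rot: [180.0, -0.1, 8.8]
force: [0.7, -0.5, 0.0]
gripper_width: 49.9
gripper_force: 0.0
```

Request:
arm_command(motion=[{"offset":[0,0,0.01],"spin":0},{"offset":[0,0,0],"spin":0}])

```text
time_s: 2.5
ee_pos: [440.1, -184.9, 197.2]
ee_rot: [-180.0, 0.1, 8.7]
force: [-0.7, -0.1, 0.0]
gripper_width: 50.0
gripper_force: 0.0
```

```bash
python3 - <<'E'
from h import *
s=env.state();im,D=env.grab_frame('wrist');cv2.imwrite('pics/w1.png',im);np.save('w1.npy',D)
print(s['ee_pos'],s['ee_rot'])
for t in['carrier_front','key_top','chute','carrier','reader']:
    for r in env.pinpoint('wrist',t)[:2]:
        d=dep(D,r['location']);print(t,round(r['score'],2),np.round(r['location'],1),d,np.round(wristpt(r['location'],d,s),1))
E
```

```text
[ 440.08197142 -184.92790707  197.21877568] [-1.79969907e+02  1.18053304e-01  8.72022281e+00]
carrier_front 0.69 [343.7 146.9] 295.1869201660156 [ 490.6 -206.8   54.7]
carrier_front 0.69 [450.  211.6] 357.3406066894531 [ 427.  -359.9   15.2]
key_top 0.68 [341.9 129.3] 276.6894226074219 [ 508.6 -200.4   68.5]
key_top 0.6 [287.  163.8] 316.0789794921875 [ 460.8 -148.7   39.1]
carrier 0.84 [458.1 208.6] 344.44873046875 [ 435.3 -362.5   26.3]
carrier 0.77 [198.2  93.2] 309.2355651855469 [521.1 -41.   23.9]
reader 0.8 [340.2 133.5] 278.60394287109375 [ 504.3 -199.6   67.7]
reader 0.63 [288.  162.7] 315.4725036621094 [ 462.2 -149.7   39.3]
```

View pics/w1.png

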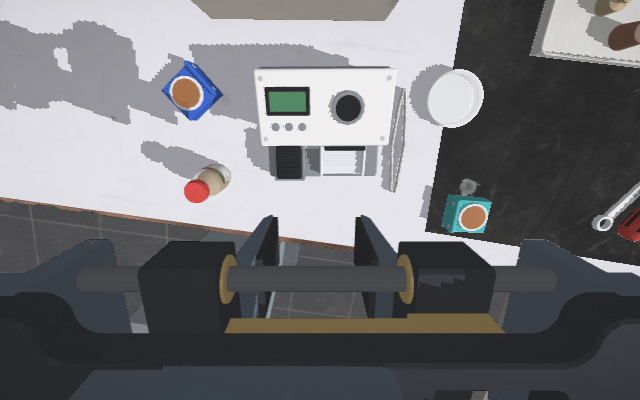

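Wrist view: key at (288,163), chute (343,163) with the black carrier under the overhang at (344,147); the reader is square with the gripper. Refine lateral and edge positions.

```bash
python3 - <<'E'
from h import *
s=env.state();D=np.load('w1.npy');im=cv2.imread('pics/w1.png')
y=Rm([0,0,s['ee_rot'][2]]);O=np.array([502.5,-205.5,0])
def rd(p): return np.round(y.T@(wristpt(p,dep(D,p,0),s)-O),1)
for v in(155,165,172):
    print(v,[(u,*rd((u,v))) for u in range(270,384,4) if u in(270,274,278,282,286,298,302,306,310,314,318,322,326,342,358,362,366,370,374)])
for u in(275,300,330,350,380): print(u,[(v,*rd((u,v))) for v in(140,142,144,146,148)])
for u in(288,343): print(u,[(v,*rd((u,v))) for v in range(146,188,3)])
cv2.imwrite('pics/w1c.png',cv2.resize(im[90:200,240:400],(800,550),interpolation=cv2.INTER_CUBIC))
E
```

```text
155 [(270, np.float64(-25.3), np.float64(84.1), np.float64(15.1)), (274, np.float64(-23.3), np.float64(77.1), np.float64(29.9)), (278, np.float64(-21.8), np.float64(71.0), np.float64(40.7)), (282, np.float64(-21.9), np.float64(66.6), np.float64(40.1)), (286, np.float64(-21.9), np.float64(62.1), np.float64(40.1)), (298, np.float64(-22.0), np.float64(48.7), np.float64(39.7)), (302, np.float64(-23.4), np.float64(44.8), np.float64(29.4)), (306, np.float64(-25.0), np.float64(40.6), np.float64(17.3)), (310, np.float64(-25.0), np.float64(35.8), np.float64(17.1)), (314, np.float64(-25.2), np.float64(31.0), np.float64(16.1)), (318, np.float64(-25.2), np.float64(26.2), np.float64(15.6)), (322, np.float64(-22.8), np.float64(21.7), np.float64(33.2)), (326, np.float64(-23.8), np.float64(16.9), np.float64(26.3)), (342, np.float64(-23.9), np.float64(-1.9), np.float64(25.1)), (358, np.float64(-24.0), np.float64(-20.8), np.float64(24.6)), (362, np.float64(-23.6), np.float64(-24.9), np.float64(27.7)), (366, np.float64(-25.0), np.float64(-31.5), np.float64(17.2)), (370, np.float64(-24.9), np.float64(-3
[... 5069 characters left out ...]
, np.float64(25.8)), (155, np.float64(-23.8), np.float64(-3.0), np.float64(26.2)), (158, np.float64(-27.7), np.float64(-3.4), np.float64(23.4)), (161, np.float64(-31.3), np.float64(-3.5), np.float64(22.9)), (164, np.float64(-35.2), np.float64(-3.7), np.float64(21.6)), (167, np.float64(-38.7), np.float64(-3.8), np.float64(22.2)), (170, np.float64(-42.7), np.float64(-4.1), np.float64(20.2)), (173, np.float64(-46.6), np.float64(-4.3), np.float64(19.2)), (176, np.float64(-54.2), np.float64(-6.1), np.float64(1.1)), (179, np.float64(-58.5), np.float64(-6.4), np.float64(-0.6)), (182, np.float64(-62.4), np.float64(-6.5), np.float64(-0.2)), (185, np.float64(-66.2), np.float64(-6.5), np.float64(0.6))]
```

View pics/w1c.png

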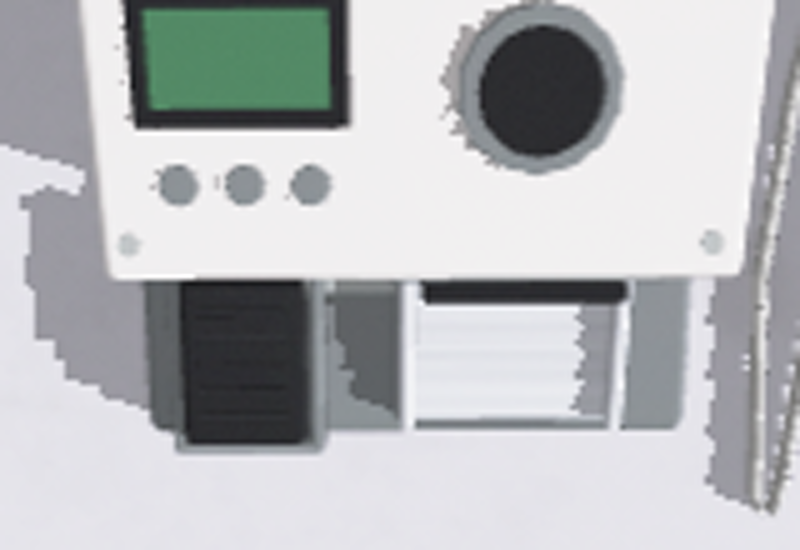

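Request:
arm_command(motion=[{"offset":[0.0095,0,0.03],"spin":0},{"offset":[0,0,0.045],"spin":0},{"offset":[0,0,0.04],"spin":0},{"offset":[0,0,0.02],"spin":0},{"offset":[0,0,0],"spin":0}])

```text
time_s: 3.42
ee_pos: [449.3, -183.4, 61.9]
ee_rot: [-179.9, 0.2, 8.7]
force: [-0.6, 0.3, 0.3]
gripper_width: 49.9
gripper_force: 0.0
```

```bash
python3 - <<'E'
from h import *
s=env.state();print(s['ee_pos'],s['force'])
im,D=env.grab_frame('wrist');S,_=env.grab_frame('scene')
a=cv2.resize(im[60:300,200:440],(400,400));b=cv2.resize(S[160:260,270:370],(400,400),interpolation=cv2.INTER_CUBIC)
cv2.imwrite('pics/c1.png',np.hstack([a,b]))
y=Rm([0,0,s['ee_rot'][2]]);O=np.array([503.3,-207,0])
def rd(p): return np.round(y.T@(wristpt(p,dep(D,p,0),s)-O),0).astype(int)
for u in(250,262,270,365,375): print(u,[(v,*map(int,rd((u,v)))) for v in range(176,250,6)])
E
```

```text
[ 449.25368917 -183.44720497   61.90494465] [-0.6242784   0.2796823   0.28976191]
250 [(176, -3, 67, 66), (182, -6, 68, 66), (188, -17, 75, 38), (194, -21, 75, 39), (200, -25, 75, 40), (206, -29, 75, 39), (212, -34, 76, 39), (218, -39, 77, 37), (224, -47, 79, 28), (230, -51, 79, 29), (236, -32, 66, 81), (242, -32, 64, 88), (248, -32, 63, 95)]
262 [(176, -3, 61, 67), (182, -6, 61, 66), (188, -17, 67, 38), (194, -21, 67, 39), (200, -25, 67, 39), (206, -29, 67, 39), (212, -34, 68, 38), (218, -38, 68, 39), (224, -32, 63, 64), (230, -32, 61, 72), (236, -32, 60, 81), (242, -34, 59, 85), (248, -34, 58, 91)]
270 [(176, -3, 56, 68), (182, -6, 57, 67), (188, -17, 62, 38), (194, -21, 62, 38), (200, -25, 62, 39), (206, -30, 62, 38), (212, -33, 62, 39), (218, -33, 60, 52), (224, -34, 59, 59), (230, -34, 57, 69), (236, -34, 56, 77), (242, -36, 56, 80), (248, -40, 56, 80)]
365 [(176, -3, 4, 66), (182, -6, 4, 66), (188, -10, 3, 63), (194, -25, -4, 24), (200, 30, 31, 217), (206, -35, -5, 21), (212, -40, -5, 21), (218, -32, 1, 54), (224, -32, 2, 64), (230, -34, 3, 68), (236, -34, 4, 77), (242, -34, 6, 85), (248, -36, 6, 87)]
375 [(176, -3, -1, 67), (182, -6, -2, 65), (188, -10, -2, 63), (194, -25, -11, 23), (200, -30, -12, 22), (206, -35, -12, 22), (212, -40, -13, 21), (218, -45, -13, 20), (224, -58, -18, 0), (230, -33, -2, 71), (236, -32, 0, 81), (242, -33, 1, 87), (248, -32, 2, 94)]
```

View pics/c1.png

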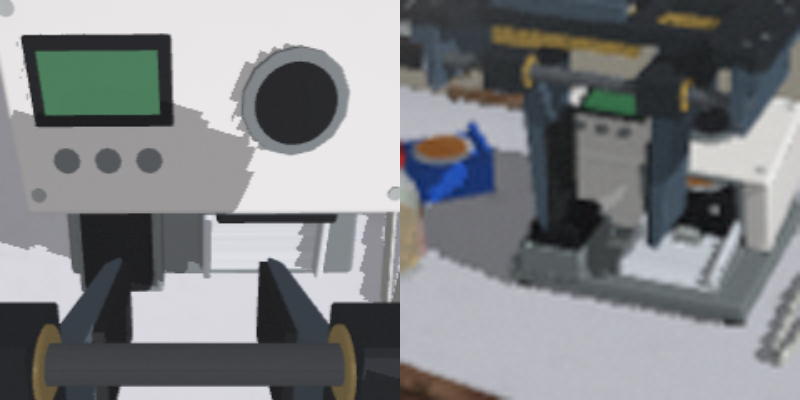

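Fingers as predicted: front faces at reader x ≈ -33, one over the key, one in the middle of the chute (≈18 mm travel). Press.

Request:
arm_command(motion=[{"offset":[0,0,0.005],"spin":0},{"offset":[0,0,0.003],"spin":0},{"offset":[0,0,0.0015],"spin":0},{"offset":[0,0,0.0015],"spin":0},{"offset":[0,0,0],"spin":0}])

```text
time_s: 4.15
ee_pos: [450.4, -183.5, 52.1]
ee_rot: [180.0, -0.0, 8.7]
force: [-0.3, -1.0, 2.4]
gripper_width: 50.0
gripper_force: 1.2
```

Request:
arm_command(motion=[{"offset":[0,0,0.0015],"spin":0},{"offset":[0,0,0.001],"spin":0},{"offset":[0,0,0],"spin":0},{"offset":[0,0,0],"spin":0}])

```text
time_s: 4.65
ee_pos: [450.3, -183.5, 49.6]
ee_rot: [180.0, -0.0, 8.7]
force: [-0.6, -0.9, 4.1]
gripper_width: 49.6
gripper_force: 3.8
```

Request:
arm_command(motion=[{"offset":[0,0,0.001],"spin":0},{"offset":[0,0,0.001],"spin":0},{"offset":[0,0,0],"spin":0},{"offset":[0,0,0],"spin":0}])

```text
time_s: 5.15
ee_pos: [450.3, -183.5, 47.7]
ee_rot: [180.0, -0.0, 8.7]
force: [-2.5, -0.7, 6.8]
gripper_width: 49.8
gripper_force: 4.3
```

```bash
python3 - <<'E'
from h import *
s=env.state();print(s['ee_pos'],s['force'],s['torque'])
im,D=env.grab_frame('wrist');S,_=env.grab_frame('scene')
a=cv2.resize(im[130:250,260:380],(400,400));b=cv2.resize(S[160:260,290:390],(400,400),interpolation=cv2.INTER_CUBIC)
cv2.imwrite('pics/c2.png',np.hstack([a,b]))
E
```

```text
[ 450.26030947 -183.49284273   47.7463361 ] [-2.49544125 -0.74334092  6.78011999] [ 0.04362396  0.24911156 -0.15231775]
```

View pics/c2.png

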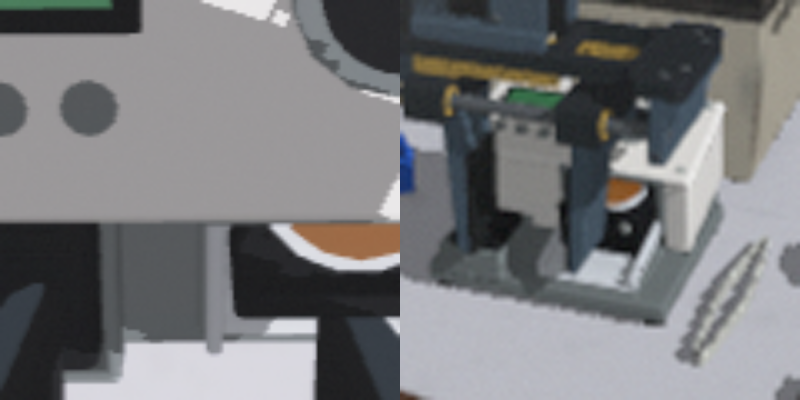

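The carrier has popped out and rests against the chute finger (front edge at c2 (320,316), square). Check travel and flatness by depth.

Request:
arm_command(motion=[{"offset":[0,0,0],"spin":0},{"offset":[0,0,0],"spin":0},{"offset":[0,0,0],"spin":0}])

```text
time_s: 5.62
ee_pos: [450.3, -183.5, 47.7]
ee_rot: [180.0, -0.0, 8.7]
force: [-3.0, -0.1, 7.4]
gripper_width: 49.9
gripper_force: 4.3
```

```bash
python3 - <<'E'
from h import *
s=env.state();im,D=env.grab_frame('wrist');print(s['force'])
y=Rm([0,0,s['ee_rot'][2]]);O=np.array([503.3,-207,0])
P=np.array([y.T@(wristpt((u,v),D[v,u],s)-O) for v in range(196,230) for u in range(330,400) if D[v,u]>0])
m=(P[:,2]>40)&(P[:,2]<62)&(P[:,0]<-12)&(abs(P[:,1])<22)
m&=(P[:,0]>-35)
Q=P[m];A=np.c_[Q[:,:2],np.ones(len(Q))];c=np.linalg.lstsq(A,Q[:,2],rcond=None)[0]
r=Q[:,2]-A@c;k=abs(r)<2;c=np.linalg.lstsq(A[k],Q[k,2],rcond=None)[0]
print(len(Q),k.sum(),c,'minx',np.percentile(Q[k,0],[1,99]), 'z at -30',c@[-30,0,1])
for u in(345,352,385): print(u,[(v,*np.round(y.T@(wristpt((u,v),D[v,u],s)-O)).astype(int).tolist()) for v in range(194,240,3)])
E
```

```text
[-2.96370219 -0.11854975  7.42659791]
2000 1139 [-6.95009337e-02 -2.57414822e-02  4.83632707e+01] minx [-32.92396221 -14.32227816] z at -30 50.448298671877694
345 [(194, -8, 16, 65), (197, -14, 14, 51), (200, -16, 14, 50), (203, -19, 14, 48), (206, -21, 14, 48), (209, -23, 14, 47), (212, -25, 14, 45), (215, -26, 14, 48), (218, -27, 14, 50), (221, -29, 14, 52), (224, -30, 14, 52), (227, -46, 10, 19), (230, -50, 10, 15), (233, -59, 8, -2), (236, -62, 8, -1), (239, -64, 8, -1)]
352 [(194, -8, 13, 66), (197, -14, 11, 52), (200, -16, 10, 51), (203, -18, 10, 50), (206, -20, 10, 49), (209, -23, 10, 45), (212, -25, 10, 47), (215, -26, 10, 47), (218, -27, 10, 51), (221, -28, 10, 53), (224, -30, 10, 52), (227, -45, 6, 20), (230, -50, 5, 15), (233, -59, 3, -1), (236, -62, 2, -2), (239, -64, 2, -1)]
385 [(194, -8, -4, 66), (197, -14, -8, 52), (200, -16, -8, 51), (203, -18, -9, 51), (206, -20, -9, 51), (209, -23, -10, 46), (212, -25, -10, 46), (215, -26, -10, 49), (218, -27, -9, 50), (221, -29, -9, 52), (224, -31, -9, 51), (227, -46, -18, 19), (230, -50, -19, 15), (233, -59, -23, 0), (236, -62, -24, -2), (239, -31, -5, 70)]
```

```bash
python3 -c "
from workcell import env
print(env.job_done())"
```

```text
the job is handed in; nothing more can be done
None
```

I pressed the eject key down with one finger and the carrier popped off its catch; the other finger, waiting in the chute, stopped it after about 16–18 mm by the depth readings. I handed the job in at about 5.7 s with the carrier flat and pressed against the finger at about 3 N, and nothing beside the reader was touched.

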